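# Spray a lock's core, then hold its cover plate over the screw holes

### The job

Pick up the small spray can and aim its straw at the round brass core in the open lock from about 10 cm away, holding it steady there for a good second, then stand the can upright on the table again and let go of it. Then take the steel cover plate by its thumb-turn bar and hold it level and still about 15 mm above the lock, turned so that all three of its holes are over the three threaded holes, and finish while still holding it there. Never let the can or the cover touch the lock, and leave the other things where they are.

Things in the scene. Friction and masses are not known exactly. Their poses are not given: they have to be found in the camera images.
- lock: open steel lock case fixed on a plywood board (170 x 115 x 12 mm); immovable. Origin under the board's centre on the table, z up. The case has the cover's stepped outline: wide part x -25..+55 mm, y +-38 mm; tongue x -65..-25 mm, y +-18 mm; open rim 40 mm above the table. A brass bolt sticks 24 mm out of the wide (+x) end, its top 34 mm above the table
- lock_rim (a point): point above the lock's origin at rim height (z = 40 mm), axes as the lock; the cover, fully seated, would have its origin here with the same axes
- core (a point): centre of the top of the round brass core (20 mm across) in the case, 34 mm above the table, above the lock's origin: the spray target. It lies 6 mm below the rim
- thread0 (a point): threaded hole (8 mm black disc on a 15 mm post) at x +43, y +26 mm of the lock, at rim height
- thread1 (a point): threaded hole at x +43, y -26 mm of the lock, at rim height
- thread2 (a point): threaded hole in the tongue at x -52, y 0 mm of the lock, at rim height
- cover: loose steel cover plate, 4 mm thick, 0.22 kg, flat on the table. Origin on its underside below the bar's centre, z up; outline as the lock: wide part x -25..+55, y +-38 mm; tongue x -65..-25, y +-18 mm. Three 8 mm holes. Thumb-turn bar fixed on top: 44 mm long (x), 14 mm thick (y), reaching 34 mm above the underside, centred on the origin, close to the centre of mass: pinch it across y
- hole0 (a point): hole of the cover at x +43, y +26 mm, on the underside; belongs over thread0
- hole1 (a point): hole of the cover at x +43, y -26 mm, on the underside; belongs over thread1
- hole2 (a point): hole in the cover's tongue at x -52, y 0, on the underside; belongs over thread2
- sprayer: loose pocket spray can standing upright, 0.16 kg. Origin at the centre of its base, z up. Body 36 mm across, 85 mm tall, white spray head up to 108 mm. A stiff straw (5 mm) leaves the head to +x at 100 mm height, bends at x = 25 mm and runs 45 degrees down to its open end at x = 65 mm, z = 60 mm. Pinch the body across y, clear of the straw
- nozzle: open end of the straw, fixed to the can. Origin at the tip; its z axis is the spray direction (out and 45 degrees down when the can is upright); y is the can's y axis
- padlock_brass: bystander: brass padlock lying flat, 45 mm wide, 22 mm thick, about 75 mm long with its shackle
- padlock_steel: bystander: steel padlock lying flat, 55 mm wide, 26 mm thick, about 90 mm long with its shackle
- padlock_upright: bystander: brass padlock standing, body 24 x 50 x 45 mm, 84 mm tall with its shackle; origin under it
- jar: bystander: clear jar of lock picks, 72 mm across, 138 mm tall; origin under it
- strike_plate: bystander: plain flat steel plate 50 x 75 x 4 mm with a rectangular opening and two holes, no bar; origin under it
- screwdriver: bystander: screwdriver with square red handle, 180 mm long along x, 20 mm high, lying flat
Mind the look-alikes: they are no part of the job. What is shaped like the cover but blue is not meant.

How it is judged:
By the outcome, as a careful person would: the job done as asked, in the order asked, and still so for the second after the job is handed in, while the arm keeps its last pose, push and grip.
It also fails if it takes over 67 s, if anything falls off the work surface, if the arm or the gripper's body presses on something with over 40 N, if the wrist force passes 120 N, or if a joint passes its speed limit or range.

### The arm

A 6-joint arm with a two-finger parallel gripper is mounted at the origin on the work surface. World frame = base frame: x ahead of the robot, y to its left, z up, the work surface at z = 0. Lengths are in m, angles in rad, forces in N, time in s.
With the tool pointing down it reaches from about 0.425 to 1.125 m from the base axis. Payload 14.9 kg.
Tool frame: the origin (TCP) lies on the front face of the gripper's body, between the roots of the fingers; the fingertips stand 78 mm ahead of it and the grasp point (between the pads) lies 60 mm ahead of it; z points along the fingers, y is the line along which they close (so a half turn about z gives the same grasp; the last joint's range is limited). The gripper opens to 91 mm and grips with 3 to 60 N. Pads are 32 mm wide; open, the fingers measure 118 mm over their backs; the gripper's body (76 mm by 178 mm) begins 60 mm behind the grasp point.
Start: joints at [1.2, 0.379, 1.734, -0, 1.028, -0.033], TCP at [0.232, 0.66, 0.292] pointing down, gripper open.
Joint ranges: [-2.77, 2.77], [-0.74, 2.19], [0, 2.66], [-1.06, 4.2], [0.31, 2.87], [-3.08, 3.08]. Speed limits (rad/s): [1.89, 1.89, 2.39, 3.14, 3.14, 3.14].

### API

Orientations are given as a unit quaternion [w, x, y, z].
In Python, from bench import r, gripper_open, close_gripper, kin, vision gives the robot as it stands. The module is installed in compiled form; this text tells all that it offers. Calls block until the motion is done:
- r.reach(position, orientation): joint-space move of the TCP to a pose.
- r.servo_line(position, orientation=None, rate=0.15): straight line of the TCP; orientation=None keeps the orientation; rate is the mean speed in m/s.
- r.goto_joints(angles): joint-space move.
- gripper_open() and close_gripper(squeeze=None): open the fingers fully, or close them until they stop; squeeze is the grip in N (None keeps the last).
- r.hold(seconds).
- kin.ik(position, orientation): joint angles nearest the present ones, or None.
- r.sense(): the state.
- vision.get_image(name): name is "side" or "top" or "wrist"; returns a dict with "pixels" (480x640x3 uint8, red, green, blue), "intrinsics" (3x3 intrinsics, pixels), "R" (3x3) and "t" (3): a world point X has camera coordinates R X + t. Camera axes: x right, y down, z forward; pixel columns grow to the right and rows downward; lengths in m; the calibration is good to about 2 mm. A picture is of the moment at which its call begins. There is no depth.
A pose or a line that the arm cannot do raises r.IKError and nothing moves.
- r.finish_job(): hands the job in; it is judged then, once.
The state is a dict: "clock": time; "joints": joint angles; "qd": joint speeds; "effort": joint torques, N m; "tcp_pos": TCP position; "tcp_rot": TCP orientation; "contact_force": force on the tool from outside, world axes, zero at the start; "moment": the same for the moment, N m; "finger_gap": finger opening in m; "grasp_force": force on a finger pad.
Only numpy, scipy, OpenCV 4.12 (cv2) and the standard library are available. Lean on these libraries where they do the work, as an engineer would, in place of code of your own. Each camera call takes 0.05 s, during which the arm holds its last target. There are 200 camera calls.

## Working session

There is one attempt and no reset: what is moved stays moved. The work goes in short steps, each a Python script; the robot and the scene stay as the last script left them, time stands still between calls to the robot, and variables do not carry over. Pictures are saved under pics/ and viewed, at most 10 in all, crops included, and the job is handed in when it is done.

```bash
mkdir -p pics; python3 - <<'E'
from bench import r,vision
import cv2,numpy as np
for n in("top","side"):
    d=vision.get_image(n);cv2.imwrite(f"pics/{n}0.png",d["pixels"][:,:,::-1]);np.savez(f"pics/{n}0.npz",**d)
    print(n,d["intrinsics"].tolist(),(-d["R"].T@d["t"]).round(3),d["R"].round(3).tolist())
s=r.sense();print(s["clock"],s["tcp_rot"],s["finger_gap"])
E
```

```text
top [[455.8624862421566, 0.0, 309.89029779857833], [0.0, 455.8624862421566, 235.6894610719745], [0.0, 0.0, 1.0]] [ 0.469 -0.031  1.136] [[-0.027, -0.999, -0.028], [-0.994, 0.03, -0.109], [0.11, 0.025, -0.994]]
side [[435.68569761594927, 0.0, 322.684055707863], [0.0, 435.68569761594927, 248.0949446740313], [0.0, 0.0, 1.0]] [ 0.227 -0.574  0.67 ] [[0.849, -0.529, -0.014], [-0.371, -0.577, -0.728], [0.376, 0.623, -0.686]]
0.1 [-1.03587145e-04  1.68111536e-01  9.85767859e-01 -4.78357981e-04] 0.09120529640534475
```

View pics/top0.png

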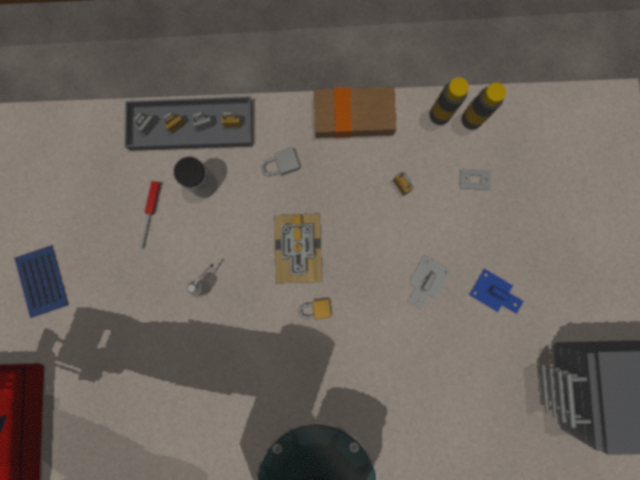

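View pics/side0.png

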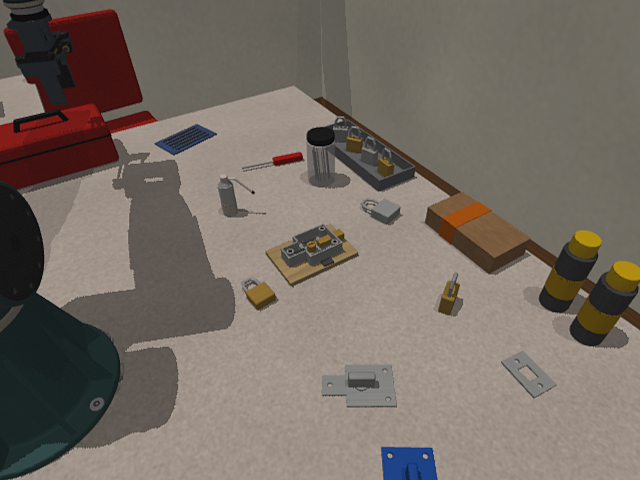

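Top view: the steel cover is at (428,281) and the sprayer at (197,287) with its straw toward (223,261). The lock is at (298,245), its tongue pointing down toward the robot.

Look-alikes:
- **Cover:** blue plate (495,290), strike plate (475,180).
- **Sprayer:** yellow cans (450,100) and (485,105), jar (190,172).

I choose the grey stepped plate with the bar and the small grey can with the straw.

```bash
cat > h.py <<'E'
import numpy as np,cv2
def load(n): return dict(np.load(f"pics/{n}.npz"))
def ray(d,px,z):
    c=-d["R"].T@d["t"]; v=d["R"].T@np.linalg.solve(d["intrinsics"],[px[0],px[1],1.]); return c+v*(z-c[2])/v[2]
def proj(d,X):
    p=d["intrinsics"]@(d["R"]@np.asarray(X,float)+d["t"]); return p[:2]/p[2]
def snap(n,name):
    from bench import vision
    d=vision.get_image(n);np.savez(f"pics/{name}.npz",**d);cv2.imwrite(f"pics/{name}.png",d["pixels"][:,:,::-1]);return d
def down(yaw): # tool z down, tool y axis at world angle yaw
    from scipy.spatial.transform import Rotation as R
    y=np.array([np.cos(yaw),np.sin(yaw),0]);z=np.array([0,0,-1.])
    return R.from_matrix(np.c_[np.cross(y,z),y,z]).as_quat(scalar_first=True)
E
python3 - <<'E'
from h import *
t=load("top0");s=load("side0")
for n,p,z in(("cover bar",(429,281),.034),("core",(298,245),.034),("can base",(195,289),.0),("can head",(197,287),.108),("tip",(223,261),.06)): print(n,ray(t,p,z).round(3))
for n,p,z in(("cover bar",(361,378),.034),("core",(312,245),.034),("can base",(229,214),0),("can head",(224,180),.108),("tip",(254,192),.06)): print("S",n,ray(s,p,z).round(3))
def crop(d,c,w=36,o=266): 
    return cv2.resize(d["pixels"][c[1]-w:c[1]+w,c[0]-w:c[0]+w,::-1],(o,o),interpolation=2)
m=np.vstack([np.hstack([crop(t,c) for c in((205,280),(298,247),(428,281))]),np.hstack([crop(s,(235,195),36),crop(s,(312,250),50),crop(s,(360,385),45)])])
cv2.imwrite("pics/m.png",m)
from bench import r
from scipy.spatial.transform import Rotation as R
print(R.from_quat(r.sense()["tcp_rot"],scalar_first=True).as_matrix().round(2).tolist())
w=snap("wrist","w0");M=R.from_quat(r.sense()["tcp_rot"],scalar_first=True).as_matrix()
print("cam in tool",M.T@(-w["R"].T@w["t"]-r.sense()["tcp_pos"]),(w["R"]@M).round(2).tolist(),w["intrinsics"][0,0])
E
```

```text
cover bar [ 0.473 -0.284  0.034]
core [0.569 0.027 0.034]
can base [0.469 0.288 0.   ]
can head [0.474 0.254 0.108]
tip [0.534 0.205 0.06 ]
S cover bar [ 0.466 -0.289  0.034]
S core [0.562 0.025 0.034]
S can base [0.465 0.263 0.   ]
S can head [0.466 0.249 0.108]
S tip [0.527 0.233 0.06 ]
[[-0.94, 0.33, -0.0], [0.33, 0.94, -0.0], [0.0, -0.0, -1.0]]
cam in tool [ 0.06521601 -0.00132818 -0.09249442] [[0.0, 1.0, -0.0], [-0.97, 0.0, -0.24], [-0.24, 0.0, 0.97]] 411.1066917796217
```

View pics/m.png

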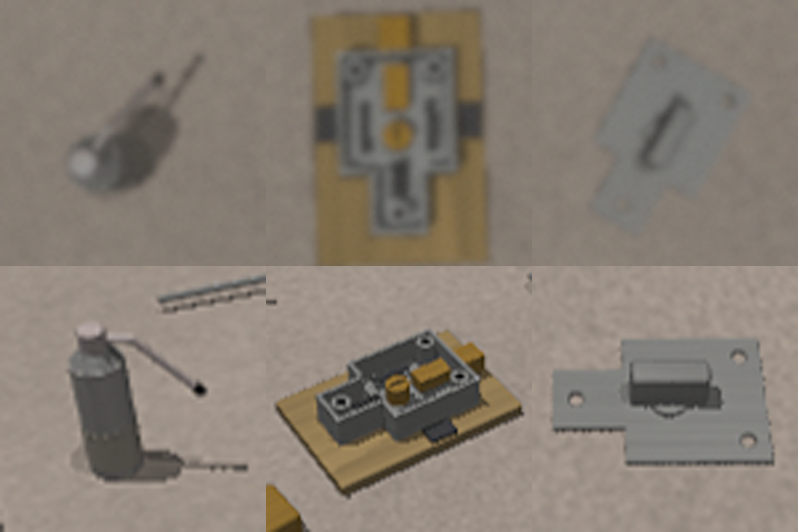

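The close crops confirm both choices: a grey can with a straw and dark tip, and a grey stepped plate with a bar. The longer dark line in the top view is only the straw's shadow. Next are near looks with the wrist camera, lock first and then can.

```bash
python3 - <<'E'
from h import *
from bench import r
t=load("top0")
print("head",ray(t,(191.5,288),.108),"tip",ray(t,(211.8,265),.06))
s=load("side0");print("head",ray(s,(223.6,176.3),.108),"tip",ray(s,(253,192.6),.06))
r.reach([.57,.026,.26],down(np.pi/2)); snap("wrist","wl")
r.reach([.48,.24,.30],down(np.radians(55))); snap("wrist","wc")
print(r.sense()["clock"],r.sense()["joints"])
E
```

```text
head [0.47173036 0.26608807 0.108     ] tip [0.52485189 0.23148914 0.06      ]
head [0.47091936 0.26335647 0.108     ] tip [0.52391546 0.2324423  0.06      ]
3.7667 [ 4.19072587e-01  1.11448695e-01  2.05942869e+00 -1.30490695e-04
  9.70914413e-01 -5.41389528e-01]
```

View pics/wl.png

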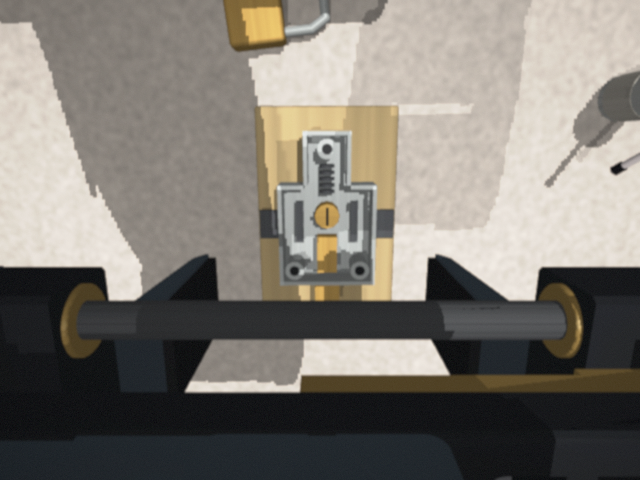

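View pics/wc.png

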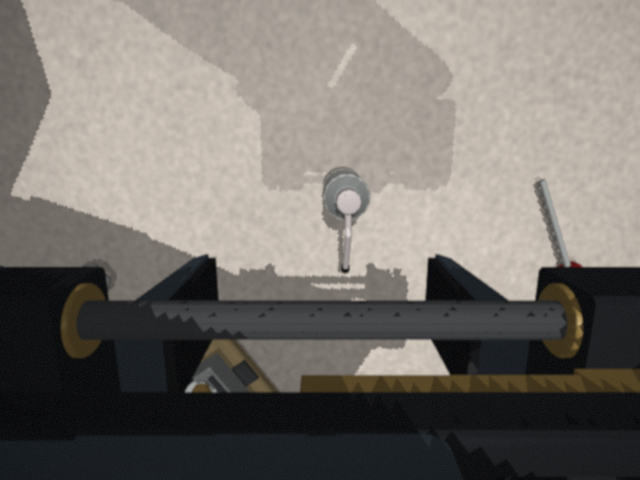

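Wrist views: the lock shows its core at (326,216), tongue thread at (326,149) and wide threads at (294,270) and (359,270). The can's head is at (348,202), its straw tip at (345,268).

```bash
python3 - <<'E'
from h import *
from scipy.optimize import least_squares
def fit(d,pts,x0):
    def P(x,p): c,s=np.cos(x[2]),np.sin(x[2]); return [x[0]+c*p[0]-s*p[1],x[1]+s*p[0]+c*p[1],p[2]]
    o=least_squares(lambda x:np.concatenate([w*(proj(dd,P(x,p))-px) for dd,w,p,px in pts]),x0)
    print(o.x.round(4),"deg",np.degrees(o.x[2]).round(2),o.fun.round(1)); return o.x
w=load("wl"); k=[((0,0,.034),(326,216)),((-.052,0,.04),(326,149)),((.043,-.026,.04),(294,270)),((.043,.026,.04),(359,270))]
L=fit(None,[(w,1,p,q) for p,q in k],[.565,.026,0])
t=load("top0");
tk=[((0,0,.034),(262+(398-266)*72/266,211+134*72/266)),((-.052,0,.04),(262+(400-266)*72/266,211+211*72/266)),((.043,.026,.04),(262+(355-266)*72/266,211+70*72/266)),((.043,-.026,.04),(262+(436-266)*72/266,211+68*72/266))]
fit(None,[(t,1,p,q) for p,q in tk],[.565,.026,0])
c=load("wc"); H=(0,0,.108);T=(.065,0,.06)
C=fit(None,[(c,1,H,(348,202)),(c,1,T,(345,268))],[.47,.264,-.5])
s=load("side0")
fit(None,[(t,1,H,(191.5,288)),(t,1,T,(211.8,265)),(s,1,H,(223.6,176.3)),(s,1,T,(253,192.6))],[.47,.264,-.5])
np.savez("est.npz",L=L,C=C)
from bench import kin
for y in(90,-90):
    th=C[2]+np.radians(y)
    for dz in (.118,):
        print(y,kin.ik([C[0],C[1],dz],down(th)))
E
```

```text
[0.5637 0.0289 0.0069] deg 0.4 [ 0.2 -0.1  0.  -0.5 -0.2  0.5  0.   0.2]
[0.5634 0.0277 0.0057] deg 0.33 [-0.   0.  -0.   0.5  0.3 -0.2 -0.2 -0.4]
[ 0.4718  0.2669 -0.5858] deg -33.57 [-0.  -0.8  0.   1. ]
[ 0.4707  0.2662 -0.5715] deg -32.74 [-0.1  0.5  0.2 -0.2 -0.6 -0.6  0.8  0.1]
90 [ 4.71866836e-01  4.14223425e-01  2.10203383e+00 -4.44089210e-16
  6.25335399e-01 -5.13082795e-01]
-90 [ 4.71866836e-01  4.14223425e-01  2.10203383e+00 -4.44089210e-16
  6.25335399e-01  2.62850986e+00]
```

```bash
python3 - <<'E'
from h import *
from bench import r,gripper_open,close_gripper
C=np.array([.4713,.2666,-.58]);L=np.array([.5636,.0284,.0065])
q=down(C[2]+np.pi/2)
r.reach([C[0],C[1],.22],q); r.servo_line([C[0],C[1],.118],q,rate=.1)
close_gripper(20); s=r.sense();print(s["finger_gap"],s["grasp_force"],s["clock"],s["tcp_pos"])
r.servo_line([C[0],C[1],.20],q,rate=.1)
psi=np.radians(-50);u=np.array([np.cos(psi),np.sin(psi)])
p=L[:2]-(.0707+.065)*u; z=.118+.034+.0707-.06
r.servo_line([*p,z+.02],down(psi+np.pi/2),rate=.12);r.servo_line([*p,z],rate=.05)
r.hold(.3);snap("side","s1");snap("wrist","w1");s=r.sense();print(s["tcp_pos"]-[*p,z],s["finger_gap"],s["clock"])
d=load("s1");T=[*(p+.065*u),z-.058];print("exp tip side",proj(d,T),"core",proj(d,[*L[:2],.034]),"wrist tip",proj(load("w1"),T))
cv2.imwrite("pics/s1c.png",np.hstack([cv2.resize(d["pixels"][130:290,180:360,::-1],(540,480)),cv2.resize(load("w1")["pixels"][80:400,220:400,::-1],(260,462))[:, :].copy() if 0 else cv2.copyMakeBorder(cv2.resize(load("w1")["pixels"][80:400,220:400,::-1],(260,462)),0,18,0,0,0)]))
E
```

```text
0.035537074308387075 19.996522665023804 6.25 [0.47137225 0.26663687 0.11807015]
[ 7.13796630e-05 -2.98159360e-06  1.38914428e-04] 0.035947363654960304 9.4417
exp tip side [278.73163524 211.82191504] core [311.91244662 243.62565843] wrist tip [322.88078869 448.17379543]
```

View pics/s1c.png

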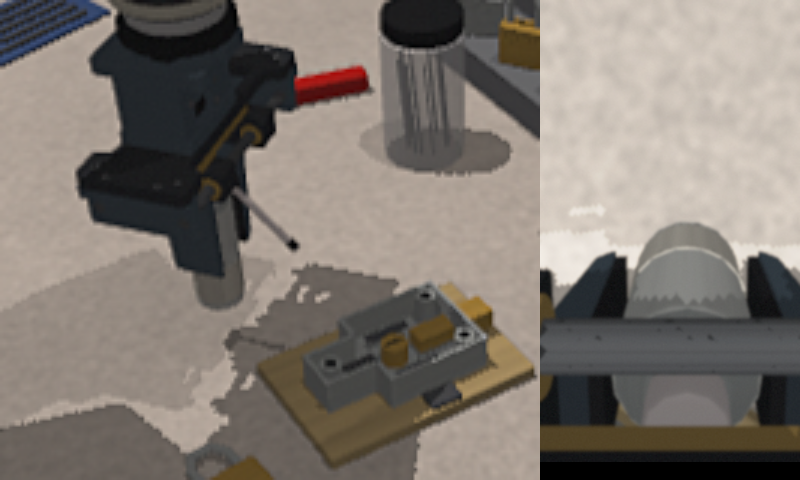

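The straw tip sits at side pixel (278,211.7), against an expected (278.7,211.8). The side view is weak across the aim, so I check that with the top camera.

```bash
python3 - <<'E'
from h import *
d=snap("top","t1")
L=np.array([.5636,.0284]);psi=np.radians(-50);u=np.array([np.cos(psi),np.sin(psi)])
n=L-.0707*u
print("exp tip",(proj(d,[*n,.1047])-[230,200])*6,"bend",(proj(d,[*(n-.04*u),.1447])-[230,200])*6,"core",(proj(d,[*L,.034])-[230,200])*6)
cv2.imwrite("pics/t1c.png",cv2.resize(d["pixels"][200:300,230:330,::-1],None,fx=6,fy=6,interpolation=2))
E
```

```text
exp tip [253.92290653 391.36813348] bend [158.71906545 459.76235114] core [404.61843103 283.1088197 ]
```

View pics/t1c.png

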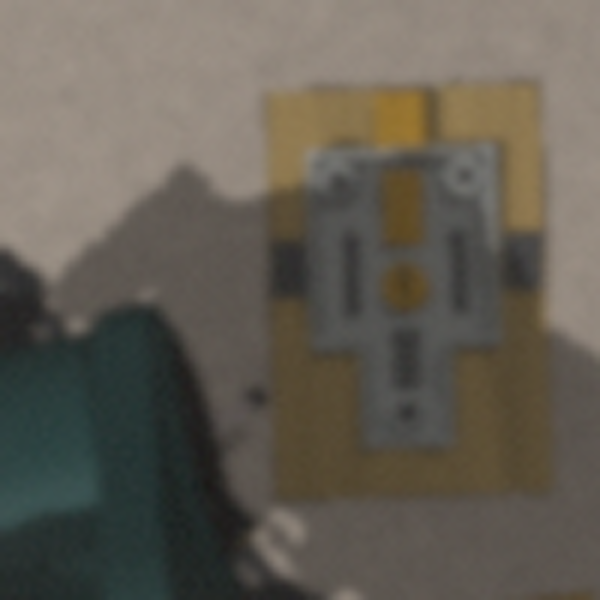

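The tip is at crop (258,397), against an expected (254,391), so the error is under 1 px (about 1–2 mm). The aim is good: hold, put the can back, then look at the cover.

```bash
python3 - <<'E'
from h import *
from bench import r,gripper_open,close_gripper
C=np.array([.4713,.2666,-.58])
r.hold(2.0)
q=down(C[2]+np.pi/2)
r.servo_line([C[0],C[1],.20],q,rate=.12)
r.servo_line([C[0],C[1],.125],rate=.1); f0=r.sense()["contact_force"][2]
z=.125
while z>.1165:
    z-=.001; r.servo_line([C[0],C[1],z],rate=.03)
    f=r.sense()["contact_force"][2]
    if f-f0>2.5: break
print("z",z,f-f0); gripper_open(); r.hold(.2)
r.servo_line([C[0],C[1],.26],rate=.15)
snap("side","s2")
r.reach([.47,-.285,.26],down(np.radians(55))); snap("wrist","wv"); snap("top","t2"); print(r.sense()["clock"],r.sense()["joints"][5])
s=load("s2")["pixels"][130:250,170:310,::-1];w=load("wv")["pixels"][20:400,80:560,::-1]
cv2.imwrite("pics/v.png",np.hstack([cv2.resize(w,(480,380)),cv2.copyMakeBorder(cv2.resize(s,(280,240)),0,140,0,0,0)]))
E
```

```text
z 0.11699999999999999 15.54601026020556
20.0917 -1.5471518056792977
```

View pics/v.png

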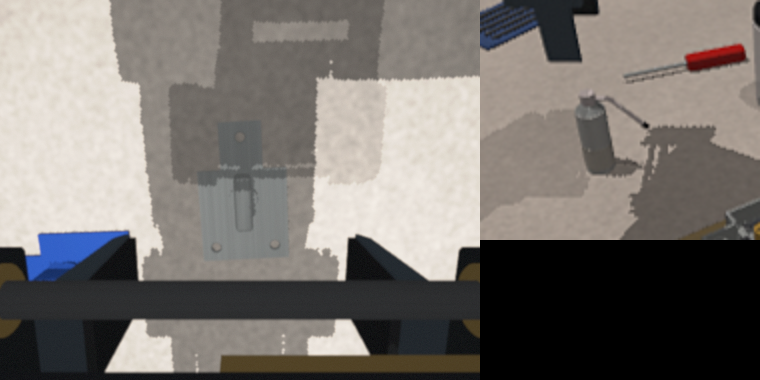

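The can stands upright again. The cover's holes in the wrist view are at (320,157) for the tongue and (296,267), (355,264) for the wide end, with the bar top centred near (324,224).

```bash
cat >> h.py <<'E'
def fit(pts,x0):
    from scipy.optimize import least_squares
    def P(x,p): c,s=np.cos(x[2]),np.sin(x[2]); return [x[0]+c*p[0]-s*p[1],x[1]+s*p[0]+c*p[1],p[2]]
    o=least_squares(lambda x:np.concatenate([proj(dd,P(x,p))-px for dd,p,px in pts]),x0)
    print(o.x.round(4),"deg",np.degrees(o.x[2]).round(2),o.fun.round(1)); return o.x
E
python3 - <<'E'
from h import *
from bench import r,gripper_open,close_gripper
w=load("wv")
V=fit([(w,p,q) for p,q in (((-.052,0,.003),(320,157)),((.043,-.026,.003),(296,267)),((.043,.026,.003),(355,264)))],[.47,-.285,-.6])
print("bar exp",proj(w,[V[0],V[1],.034]))
q=down(V[2]+np.pi/2)
r.reach([V[0],V[1],.16],q); r.servo_line([V[0],V[1],.087],q,rate=.08)
close_gripper(40); s=r.sense();print(s["finger_gap"],s["grasp_force"],s["contact_force"],s["clock"])
r.servo_line([V[0],V[1],.187],q,rate=.1)
L=np.array([.5636,.0284,.0065])
ql=down(L[2]+np.pi/2)
r.servo_line([L[0],L[1],.087+.10],ql,rate=.13)
r.hold(.2);snap("wrist","w3");snap("side","s3");s=r.sense();print(s["finger_gap"],s["clock"],s["joints"][5])
np.savez("V.npz",V=V)
d=load("s3");
P=lambda x,y,z:[L[0]+x-L[2]*y,L[1]+y+L[2]*x,z]
print("exp holes side",[((proj(d,P(x,y,.104))-[230,150])*4).round(1) for x,y in((.043,.026),(.043,-.026),(-.052,0))])
cv2.imwrite("pics/s3c.png",cv2.resize(d["pixels"][150:290,230:400,::-1],None,fx=4,fy=4,interpolation=2))
E
```

```text
[ 0.4722 -0.2851 -0.5587] deg -32.01 [-0.  -0.1  0.3 -0.  -0.3  0.1]
bar exp [323.24707343 225.43037926]
0.013839646791890675 39.999924302101135 [ 0.85309318  0.01440664 -0.74899716] 22.8
0.013455458932515669 26.9083 -1.568271637496641
exp holes side [array([367.5, 219.3]), array([421.7, 271.5]), array([234.2, 310.1])]
```

View pics/s3c.png

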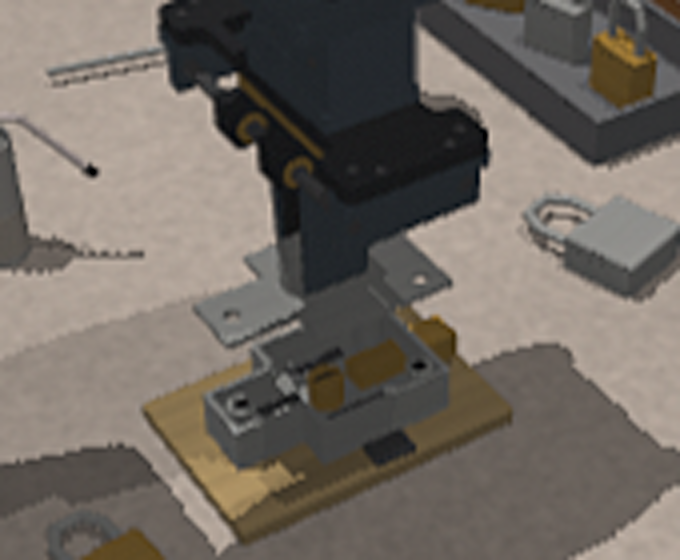

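The cover is held with its tongue hole at crop (232,315), thread2 at (239,403), hole1 at (420,280) and thread1 at (419,366). I go down to 15 mm and do the final check.

```bash
python3 - <<'E'
from h import *
from bench import r
L=np.array([.5636,.0284,.0065])
P=lambda x,y,z:[L[0]+x-L[2]*y,L[1]+y+L[2]*x,z]
d=load("s3");H=((.043,.026),(.043,-.026),(-.052,0))
print("exp thread side s3",[((proj(d,P(x,y,.04))-[230,150])*4).round(1) for x,y in H])
r.servo_line([L[0],L[1],.142],rate=.06);r.hold(.3)
s=snap("side","s4");w=snap("wrist","w4");t=snap("top","t4");st=r.sense();print(st["clock"],st["tcp_pos"],st["finger_gap"])
print("side",[((proj(s,P(x,y,.059))-[250,170])*4).round(1) for x,y in H])
print("wrist",[((proj(w,P(x,y,.059))-[220,100])*[2,2]+[400,0]).round(1) for x,y in H])
print("top",[((proj(t,P(x,y,.059))-[248,200])*4+[0,300]).round(1) for x,y in H])
m=np.zeros((600,800,3),np.uint8)
m[:300,:400]=cv2.resize(s["pixels"][185:260,265:365,::-1],(400,300),interpolation=2)
m[:600,400:800]=cv2.resize(w["pixels"][100:400,220:420,::-1],(400,600),interpolation=2)
m[300:,:400]=cv2.resize(t["pixels"][200:275,248:348,::-1],(400,300),interpolation=2)
print("side panel offset: subtract",(265-250)*4,(185-170)*4)
cv2.imwrite("pics/f.png",m)
E
```

```text
exp thread side s3 [array([369.3, 311.1]), array([421.1, 364. ]), array([242.5, 402.9])]
28.2583 [0.56361495 0.0283856  0.14211081] 0.014080165121812193
side [array([288.8, 204.7]), array([341.3, 257.5]), array([160.2, 296.3])]
wrist [array([717.3, 544.6]), array([499.6, 544.6]), array([609.4, 142.9])]
top [array([149.7, 415. ]), array([236.8, 411.8]), array([198. , 572.9])]
side panel offset: subtract 60 60
```

View pics/f.png

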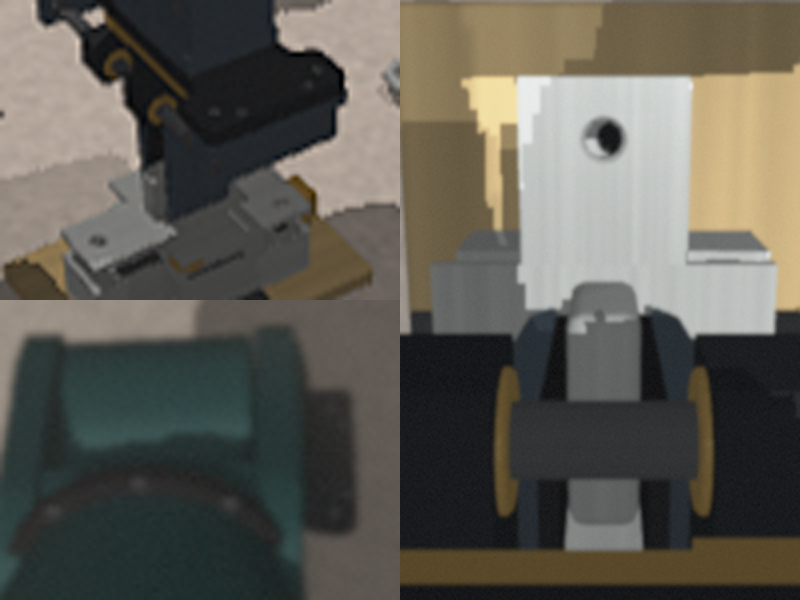

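In the final view the tongue hole is at wrist panel (604,136), against an expected (609,143). The bar centre is also shifted, which points to a wrist camera bias of about 1.3 mm in y. The black thread shows toward the right inside the hole. Comparing hole and thread within each camera cancels that bias, and it asks for a correction of about (+1.2, +2.0) mm. I apply it and check numerically.

```bash
python3 - <<'E'
from h import *
from bench import r
L=np.array([.5636,.0284,.0065])
def show(w,o):
    g=cv2.cvtColor(w["pixels"],cv2.COLOR_RGB2GRAY)
    X=lambda z:proj(w,[o[0]-.052,o[1]-.052*L[2],z])
    print("model: hole top",X(.059).round(1),"hole bottom",X(.055).round(1),"thread",X(.04).round(1))
    for v in range(156,182): print(v," ".join(f"{a:3d}" for a in g[v,308:336]))
show(load("w4"),L)
o=L[:2]+[.0012,.0020]
r.servo_line([*o,.142],rate=.02);r.hold(.3)
show(snap("wrist","w5"),o); print(r.sense()["clock"])
E
```

```text
model: hole top [324.7 171.5] hole bottom [324.6 170.7] thread [324.4 168.3]
156 205 207 205 205 204 205 203 204 205 204 203 202 200 200 201 202 203 203 202 204 205 206 207 207 207 206 204 205
157 206 206 206 206 207 205 206 205 204 202 197 192 188 186 188 191 194 197 202 203 206 207 207 208 207 206 205 205
158 206 205 206 204 205 204 204 204 197 188 178 170 163 161 162 165 170 179 187 195 204 206 208 209 207 205 204 206
159 205 205 205 205 205 205 200 189 175 161 151 144 137 136 135 133 133 141 159 173 190 201 207 208 206 205 204 205
160 206 205 207 205 203 198 186 166 145 131 124 122 118 116 111 100  93 102 122 144 166 187 202 208 205 205 204 204
161 205 205 205 205 197 186 167 147 124 110 109 107 104  96  85  69  58  65  89 111 138 163 185 200 206 205 205 205
162 205 204 203 199 187 169 150 133 117 106 104  99  90  71  57  40  34  40  57  84 108 133 163 187 203 204 202 204
163 206 204 202 191 174 155 137 124 110 105  99  88  70  50  30  25  23  27  35  52  74 100 132 168 194 202 205 204
164 204 202 197 181 163 143 124 111 107 104  96  76  51  31  22  24  22  25  26  30  45  74 110
[... 4392 characters left out ...]
6 202 200 200 193 185 174 172 173 183 192 196 193 190 187 189 188 170 131 112 118 134 151 160 177 192 198 199 200
177 200 200 199 197 190 182 174 168 173 176 183 189 193 194 195 193 173 139 127 137 151 161 175 189 199 200 199 200
178 201 198 200 200 196 188 181 174 170 166 166 172 177 176 176 175 164 147 145 152 163 174 188 196 200 199 199 200
179 200 198 201 200 198 196 188 183 176 169 167 165 161 162 162 161 159 159 161 167 176 189 196 200 198 199 198 198
180 199 199 199 199 199 198 195 190 188 183 178 172 170 167 167 167 168 173 175 181 189 197 200 201 199 198 196 198
181 200 199 199 198 199 197 197 196 195 190 187 184 182 179 179 182 184 185 186 191 197 200 201 200 200 197 199 198
28.875
```

The thread's black disc now fills the hole and is centred in x; y is about 0.6 mm short. One last nudge, then hand in.

```bash
python3 - <<'E'
from bench import r
r.servo_line([.5648,.0310,.142],rate=.02);r.hold(1.0)
s=r.sense();print(s["clock"],s["tcp_pos"],s["finger_gap"],s["grasp_force"],abs(s["qd"]).max())
print(r.finish_job())
E
```

```text
30.125 [0.56477199 0.03101661 0.14197467] 0.01380368401000311 39.999539852142334 0.001591588088974789
the job is handed in; nothing more can be done
None
```

The job is handed in: I aimed the can's straw at the core from about 10 cm for 2 s and stood the can back upright. The cover is held level about 15 mm above the lock: the tongue hole checked to within about 1 mm, the two wide holes positioned from the fit.

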